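# Silver row from the cooling bricks to the finishing rack, reversed

### The job

The four silver pieces stand in a row on the firebricks of the cooling tray. Move them to the four cork pads of the wooden rack in reverse order: the piece that stood nearest the robot goes on the pad farthest from it, the second on the third pad, and so on. Set each upright in the middle of its pad, neither knocking it over nor dropping it, and let go.

Things in the scene. Friction and masses are not known exactly. Their poses are not given: they have to be found in the camera images.
- goblet: silver goblet: round foot 48 mm wide, thin stem 11 mm, straight-sided open cup 47 mm wide on top; 90 mm high. Best gripped on the cup, 66 to 90 mm above the underside. Round, z axis up; origin: centre of its underside. Mass 0.1 to 0.35 kg.
- beaker: silver beaker: plain open tumbler without a foot, 42 mm wide at the base and 48 mm at the rim, 65 mm high, 3 mm wall. Best gripped about 45 mm above the underside. Round, z axis up; origin: centre of its underside. Mass 0.1 to 0.35 kg.
- candlestick: silver candlestick: round base 54 mm wide, slim stem 14 to 16 mm, cylindrical candle cup at the top 32 mm wide (70 to 100 mm above the underside) with a black hole disc in its top; 100 mm high. Best gripped on the candle cup about 86 mm up. Round, z axis up; origin: centre of its underside. Mass 0.1 to 0.35 kg.
- caster: silver caster (pepper pot): foot 38 mm wide, body 47 mm wide between 24 and 56 mm above the underside, domed closed top with a small ball finial; 84 mm high. Best gripped on the body about 46 mm up. Round, z axis up; origin: centre of its underside. Mass 0.1 to 0.35 kg.
- brick_goblet: fixed reddish firebrick 62 x 62 mm, 28 mm high, on which the goblet stands at the start (all four bricks look the same). Origin: centre of its underside; its top is 28 mm higher, 34 mm above the table.
- brick_beaker: fixed reddish firebrick 62 x 62 mm, 28 mm high, on which the beaker stands at the start (all four bricks look the same). Origin: centre of its underside; its top is 28 mm higher, 34 mm above the table.
- brick_candlestick: fixed reddish firebrick 62 x 62 mm, 28 mm high, on which the candlestick stands at the start (all four bricks look the same). Origin: centre of its underside; its top is 28 mm higher, 34 mm above the table.
- brick_caster: fixed reddish firebrick 62 x 62 mm, 28 mm high, on which the caster stands at the start (all four bricks look the same). Origin: centre of its underside; its top is 28 mm higher, 34 mm above the table.
- cooling_tray: fixed dark steel tray 340 x 104 mm, rims 16 mm high, which carries the row of four bricks, 72 mm apart along its x axis at x = -108, -36, 36 and 108 mm. Its x axis points away from the robot (turned by at most 0.25 rad): -108 is the end near the robot. Origin: centre of its underside, on the table. It may lie left or right of the rack.
- rack: fixed dark wooden rack 340 x 104 mm, board 20 mm high, rails on both long edges 32 mm high (86 mm free between). Four round cork pads 54 mm wide, flush with the board's top (z = 20 mm), at x = -108, -36, 36, 108 mm, y = 0. Its x axis points away from the robot (turned by at most 0.25 rad): -108 is the end near the robot. Origin: centre of its underside, on the table.

How it is judged:
By the outcome, as a careful person would: the job done as asked, in the order asked, and still so for the second after the job is handed in, with the robot touching nothing.
It also fails if it takes over 128 s, if anything falls off the work surface, if the arm or the gripper's body presses on something with over 40 N, if the wrist force passes 120 N, or if a joint passes its speed limit or range.

### The arm

A 6-joint arm with a two-finger parallel gripper is mounted at the origin on the work surface. World frame = base frame: x ahead of the robot, y to its left, z up, the work surface at z = 0. Lengths are in m, angles in rad, forces in N, time in s.
With the tool pointing down it reaches from about 0.425 to 0.95 m from the base axis. Payload 3.5 kg.
Tool frame: the origin (TCP) lies between the finger pads; the fingertips stand 19 mm ahead of it and the grasp point (between the pads) is the TCP (ctrl.nose_length is the distance from the TCP to the fingertips, in m); z points along the fingers, y is the line along which they close (so a half turn about z gives the same grasp; the last joint's range is limited). The gripper opens to 85 mm and grips with 20 to 120 N. Pads are 22 mm wide; open, the fingers measure 114 mm over their backs; the gripper's body (76 mm by 85 mm) begins 54 mm behind the grasp point. The pads swing forward as they close: fully open they stand 13 mm farther back than shut.
Start: joints at [-1.43, 0.286, 1.577, -0, 1.279, -0.15], TCP at [0.194, -0.647, 0.225] pointing down, gripper open.
Joint ranges: [-2.77, 2.77], [-0.9, 2.22], [0.21, 2.48], [-1.53, 4.67], [0.24, 2.81], [-2.84, 2.84]. Speed limits (rad/s): [2.79, 2.79, 3.14, 3.14, 3.14, 3.14].

### API

Orientations are given as a unit quaternion [x, y, z, w].
In Python, from plant import ctrl gives the robot as it stands.
- The arm moves only by the tool apply_moves, never from a script. Its argument "series" is a list of rows, each a list of 6 numbers: the shift along the world's x, y, z scaled (see below), then the turn, a rotation vector about the world's x, y, z scaled (see below). A call has 1 to 20 rows; each row is the pose to reach, as a shift and turn from the pose commanded when the call began; what a row does not reach only later rows make up. The controller multiplies each number of a shift by 0.8 m and each number of a turn by 45 degrees. A row lasts 1/8 s, in which the tool goes at most 62.5 mm and 10.7 degrees, less where a joint would pass 70% of its speed; a pose out of reach is approached as far as the arm can. A call with a number of a shift or a turn outside -1 to 1 is refused whole. A call with a gripper value outside its range is refused whole. "jaw" is the opening, from 0 (shut) to 1 (fully open), set as the call begins (left out, the last holds). The fingers move at their own pace and stop on an object; "squeeze" is the grip in N (left out, the last holds). Time passes only in rows, so rows that repeat a pose let the fingers close. It gives the time, the measured TCP pose, the force, the opening and the grip force at its end, in the units of the state.
- ctrl.get_state(): the state, without advancing time (a new reading comes with each control period).
- ctrl.read_camera(name): name is "scene" or "top"; returns the picture (420x560x3 uint8, red, green, blue); there is no depth.
- ctrl.get_calibration(name): a dict with "fx", "fy", "cx", "cy" (pixels), "dist_coeffs" ([k1, k2, p1, p2, k3] as OpenCV has them; the pictures are not rectified), "xyz" and "orientation" of the camera in the world. Camera axes: x right, y up, looking along -z (the intrinsics and any distortion apply to the point x, -y, -z); pixel columns grow to the right and rows downward; lengths in m; the calibration is good to about 2 mm. A picture is of the moment at which its call begins. get_calibration takes no time and is no camera call.
- ctrl.sign_off(): hands the job in; it is judged then, once.
Trained networks look in the newest picture that a camera, given by its name, has taken for a name from the list of things; names that differ only in an ending like _2 or _b are one class to them, and where a whole thing is asked for, a point or a joint stands for the part that bears it (a point fixed in the world has none). Each returns a list of dicts, best first, with "p" (0 to 1); they miss things now and then, are a little off and sometimes report something else, mostly with a low value. They report only what shows in the picture. A call takes as long as a camera call.
- ctrl.boxes_of(thing, camera): "xy" ([column, row] as shares, 0 to 1, of the picture: columns of its width, rows of its height, amid what is visible of it).
- ctrl.silhouettes(thing, camera): "pixels" (420x560 bool, what is visible of it) and "xy" ([column, row] as shares, 0 to 1, of the picture: columns of its width, rows of its height, amid what is visible of it).
The state is a dict: "time": time; "qpos": joint angles; "dq": joint speeds; "joint_efforts": joint torques, N m; "eef_pos": TCP position; "tcp_rot": TCP orientation; "contact_force": force on the tool from outside, world axes, zero at the start; "wrist_torque": the same for the moment, N m; "opening": opening from 0.0 (shut) to 1.0 (fully open); "finger_force": force on a finger pad.
Only numpy, scipy, OpenCV 4.12 (cv2) and the standard library are available. Lean on these libraries where they do the work, as an engineer would, in place of code of your own. Each camera call takes 0.05 s, during which the arm holds its last target. There are 200 camera calls.

## Working session

There is one attempt and no reset: what is moved stays moved. The work goes in short steps, Python scripts to look and compute and a tool call to move; the robot and the scene stay as the last step left them, time stands still between calls to the robot, and variables do not carry over. Pictures are saved under pics/ and viewed, at most 14 in all, crops included, and the job is handed in when it is done.

Besides the shell and the picture viewer there is one more tool, called after "Request:" by a JSON object that holds its "op" and its "data", one argument or row to a line. apply_moves: Moves the arm, as the interface text tells. Shifts and turns lie within -1 to 1; 1 stands for 0.8 m of shift or 45 degrees of turn. Its arguments: {"type":"object","properties":{"series":{"type":"array"},"jaw":{"type":"number"},"squeeze":{"type":"number"}},"required":["series"]}

```bash
ls; mkdir -p pics
python3 - <<'E'
from plant import ctrl
import cv2
for n in("scene","top"):
    im=ctrl.read_camera(n); cv2.imwrite(f"pics/{n}0.png",im[:,:,::-1]); print(ctrl.get_calibration(n))
    for t in("goblet","beaker","candlestick","caster","rack","cooling_tray"):
        print(n,t,[(round(d["p"],2),round(d["xy"][0]*560),round(d["xy"][1]*420)) for d in ctrl.boxes_of(t,n)][:3])
print(ctrl.get_state())
E
```

```text
pics
{'fx': 489.9285093788662, 'fy': 489.9285093788662, 'cx': 286.88380261832486, 'cy': 213.01131284748308, 'dist_coeffs': array([-0.055656,  0.      ,  0.      ,  0.      ,  0.      ]), 'xyz': array([1.08028749, 0.48784764, 0.71771239]), 'orientation': array([0.1561601 , 0.38287591, 0.83399795, 0.36533202])}
scene goblet [(0.97, 348, 303)]
scene beaker [(0.61, 372, 279), (0.31, 415, 234)]
scene candlestick [(0.93, 416, 233), (0.53, 347, 301)]
scene caster [(0.94, 394, 254)]
scene rack [(0.55, 228, 194)]
scene cooling_tray [(0.6, 366, 329)]
{'fx': 546.9304005210562, 'fy': 546.9304005210562, 'cx': 287.8674892710033, 'cy': 210.8325760304392, 'dist_coeffs': array([-0.13343962,  0.        ,  0.        ,  0.        ,  0.        ]), 'xyz': array([0.34905599, 0.00259218, 1.15637592]), 'orientation': array([ 0.05918708, -0.07614753, -0.70024281,  0.7073602 ])}
top goblet [(0.63, 174, 161)]
top beaker [(0.63, 178, 199)]
top candlestick [(0.57, 178, 271)]
top caster [(0.87, 178, 234), (0.17, 187, 211)]
top rack []
top cooling_tray [(0.96, 197, 234)]
{'time': 0.7, 'qpos': array([-1.42996314e+00,  2.86280473e-01,  1.57665851e+00,  1.80231673e-05,
        1.27860628e+00, -1.50020443e-01]), 'dq': array([-0.00141689,  0.000119  ,  0.00036117,  0.00059962,  0.00054033,
        0.00064618]), 'joint_efforts': array([ 2.05303673e-03, -4.05813539e+01, -2.92862731e+01, -1.67873566e-05,
        4.82240412e-04,  3.07259711e-06]), 'eef_pos': array([ 0.1935897, -0.6466472,  0.2252604]), 'tcp_rot': array([9.89444520e-01, 1.44912182e-01, 8.52074663e-06, 2.37363051e-05]), 'contact_force': array([-0.37996797,  0.93080447, -0.22409503]), 'wrist_torque': array([-0.01810451, -0.02407645,  0.04622566]), 'finger_force': 0.0, 'opening': 1.0012299222650132}
```

View pics/top0.png

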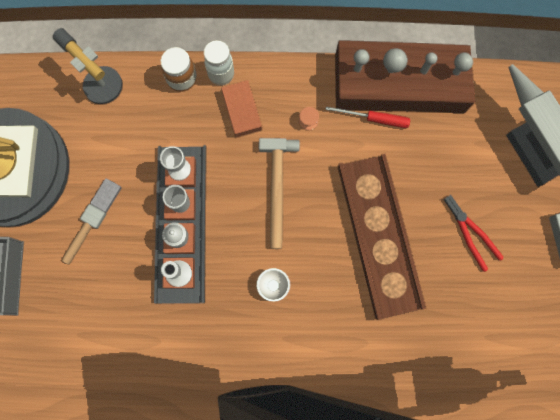

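View pics/scene0.png

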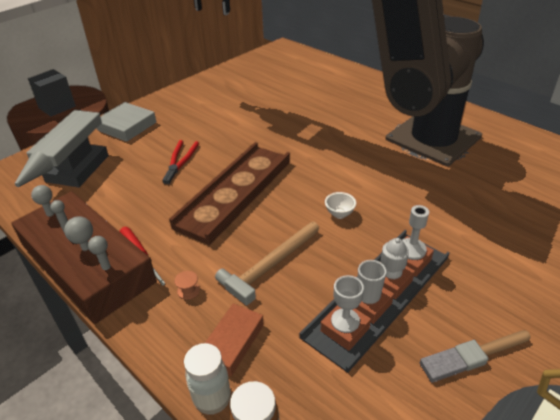

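The top view has the robot below, so x runs up and y runs left. The tray is at about (180,225). From near to far it carries the candlestick (178,271), caster (178,234), beaker (178,199) and goblet (174,161). The rack pads are at about (394,285), (386,252), (377,219) and (369,187). The scene view shows the same order.

```bash
cat > h.py <<'E'
import numpy as np, cv2
from scipy.spatial.transform import Rotation as R
from scipy.optimize import minimize
from plant import ctrl
def cam(n):
    c=ctrl.get_calibration(n); K=np.array([[c["fx"],0,c["cx"]],[0,c["fy"],c["cy"]],[0,0,1.]])
    M=R.from_quat(c["orientation"]).as_matrix()@np.diag([1,-1,-1.])   # cv camera axes in world
    return K,np.array(c["dist_coeffs"]),M,np.array(c["xyz"])
def proj(n,P):
    K,d,M,t=cam(n); r=M.T
    return cv2.projectPoints(np.asarray(P,float).reshape(-1,1,3),cv2.Rodrigues(r)[0],-r@t,K,d)[0].reshape(-1,2)
def onplane(n,uv,z):
    K,d,M,t=cam(n); p=cv2.undistortPoints(np.asarray(uv,float).reshape(-1,1,2),K,d).reshape(-1,2)
    v=np.c_[p,np.ones(len(p))]@M.T
    return t+v*((z-t[2])/v[:,2])[:,None]
PROF={"goblet":[(0,24),(5,24),(8,8),(12,5.5),(42,5.5),(46,23.5),(90,23.5)],
"beaker":[(0,21),(65,24)],
"candlestick":[(0,27),(8,27),(14,8),(70,8),(70,16),(100,16)],
"caster":[(0,19),(8,19),(24,23.5),(56,23.5),(72,12),(78,4),(84,3)]}
A=np.linspace(0,2*np.pi,40)
def ring(x,y,z,r): return np.c_[x+r*np.cos(A),y+r*np.sin(A),0*A+z]
def render(n,t,x,y,z0,S=4):
    m=np.zeros((420*S,560*S),np.uint8); pr=PROF[t]
    p=proj(n,np.vstack([ring(x,y,z0+h/1e3,r/1e3) for h,r in pr])).reshape(len(pr),-1,2)
    for a,b in zip(p[:-1],p[1:]):
        h=cv2.convexHull(np.vstack([a,b]).astype(np.float32))
        cv2.fillConvexPoly(m,np.round(((h+.5)*S-.5)*16).astype(np.int32),1,shift=4)
    return cv2.resize(m.astype(np.float32),(560,420),interpolation=cv2.INTER_AREA)
def fit(n,t,mask,xy,z0):
    f=lambda q:1-np.minimum(a:=render(n,t,q[0],q[1],z0),mask).sum()/np.maximum(a,mask).sum()
    s=minimize(f,xy,method="Nelder-Mead",options=dict(initial_simplex=np.array(xy)+[[0,0],[.01,0],[0,.01]],xatol=2e-4,fatol=1e-3))
    return s.x,1-s.fun
E
cat > m.py <<'E'
from h import *
im=ctrl.read_camera("top"); ctrl.read_camera("scene")
hsv=cv2.cvtColor(im,cv2.COLOR_RGB2HSV)
for (u,v) in [(394,285),(386,252),(377,219),(369,187)]:
    g=im[v-16:v+17,u-16:u+17,1].astype(np.uint8)
    _,b=cv2.threshold(cv2.GaussianBlur(g,(3,3),0),0,255,cv2.THRESH_OTSU)
    nn,l,s,c=cv2.connectedComponentsWithStats(cv2.morphologyEx(b,cv2.MORPH_OPEN,np.ones((7,7),np.uint8)))
    k=l[16,16]; print("pad",c[k]+[u-16,v-16],s[k],onplane("top",c[k]+[u-16,v-16],.02)[0].round(4))
g0={"goblet":(172,160,.124),"beaker":(175,195,.099),"candlestick":(171,270,.134),"caster":(174,233,.1)}
for t,(u,v,z) in g0.items():
    xy=onplane("top",[(u,v)],z)[0][:2]; print(t,xy.round(4))
    for n in("top","scene"):
        for d in ctrl.silhouettes(t,n)[:1]:
            m=d["pixels"].astype(np.float32); print("  ",n,round(d["p"],2),m.sum(),*[np.round(a,4) for a in fit(n,t,m,xy,.034)])
for n,b in(("top",(130,130,280,320)),("scene",(290,190,460,370))):
    im=ctrl.read_camera(n); im=cv2.resize(im,None,fx=2*1.,fy=2*1.,interpolation=cv2.INTER_CUBIC)
    np.save(f"{n}.npy",im)
E
python3 m.py
```

```text
pad [393.4852071  284.85996055] [  4   4  24  25 507] [ 0.4151 -0.2458  0.02  ]
pad [385.024 251.44 ] [  3   4  25  24 500] [ 0.4852 -0.2293  0.02  ]
pad [376.48962656 218.46680498] [  4   4  24  24 482] [ 0.5556 -0.2127  0.02  ]
pad [368.28991597 186.29831933] [  4   4  24  24 476] [ 0.6257 -0.1965  0.02  ]
goblet [0.6483 0.2067]
   top 0.67 431.0 [0.6483 0.2067] 0.0
   scene 0.71 1445.0 [0.6552 0.2057] 0.9111
beaker [0.5836 0.202 ]
   top 0.9 563.0 [0.5821 0.2034] 0.9546
   scene 0.59 902.0 [0.5818 0.2009] 0.8383
candlestick [0.4322 0.1964]
   top 0.66 646.0 [0.4337 0.1998] 0.9601
   scene 0.8 806.0 [0.4346 0.197 ] 0.804
caster [0.5073 0.2002]
   top 0.74 512.0 [0.5074 0.2022] 0.9514
   scene 0.88 859.0 [0.5073 0.2   ] 0.9283
```

Request:
{"op": "apply_moves", "data": {
  "series": [
    [0.19,0.25,0.03,0,0,-0.1],
    [0.38,0.496,0.031,0,0,-0.2],
    [0.38,0.496,0.031,0,0,-0.2],
    [0.38,0.496,0.031,0,0,-0.2],
    [0.38,0.496,0.031,0,0,-0.2],
    [0.38,0.496,0.031,0,0,-0.2],
    [0.38,0.496,0.031,0,0,-0.2],
    [0.38,0.496,0.031,0,0,-0.2],
    [0.38,0.496,0.031,0,0,-0.2],
    [0.38,0.496,0.031,0,0,-0.2],
    [0.38,0.496,0.031,0,0,-0.2],
    [0.38,0.496,0.031,0,0,-0.2]
  ],
  "jaw": 1,
  "squeeze": 40
}}

```text
time: 2.8
eef_pos: [0.4968, -0.2511, 0.2499]
tcp_rot: [0.998, 0.066, -0.0, -0.0]
contact_force: [0.0, 0.1, -0.7]
opening: 0.998
finger_force: 0.0
```

Request:
{"op": "apply_moves", "data": {
  "series": [
    [-0.0795,0.56,0,0,0,0],
    [-0.0795,0.56,0,0,0,0],
    [-0.0795,0.56,0,0,0,0],
    [-0.0795,0.56,0,0,0,0],
    [-0.0795,0.56,0,0,0,0],
    [-0.0795,0.56,0,0,0,0],
    [-0.0795,0.56,0,0,0,0],
    [-0.0795,0.56,0,0,0,0],
    [-0.0795,0.56,0,0,0,0],
    [-0.0795,0.56,0,0,0,0],
    [-0.0795,0.56,-0.04,0,0,0],
    [-0.0795,0.56,-0.08,0,0,0],
    [-0.0795,0.56,-0.12,0,0,0],
    [-0.0795,0.56,-0.145,0,0,0],
    [-0.0795,0.56,-0.1625,0,0,0],
    [-0.0795,0.56,-0.1625,0,0,0],
    [-0.0795,0.56,-0.1625,0,0,0],
    [-0.0795,0.56,-0.1625,0,0,0]
  ]
}}

```text
time: 5.05
eef_pos: [0.4348, 0.1982, 0.1212]
tcp_rot: [0.998, 0.067, 0.001, -0.0]
contact_force: [0.1, 0.5, -0.4]
opening: 1.0
finger_force: 0.0
```

Run:
```python
from plant import ctrl
import cv2
im=ctrl.read_camera("scene"); cv2.imwrite("pics/s1.png",cv2.resize(im[140:380,280:560,::-1],None,fx=2.4,fy=2.4))
```

```text
(no output)
```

View pics/s1.png

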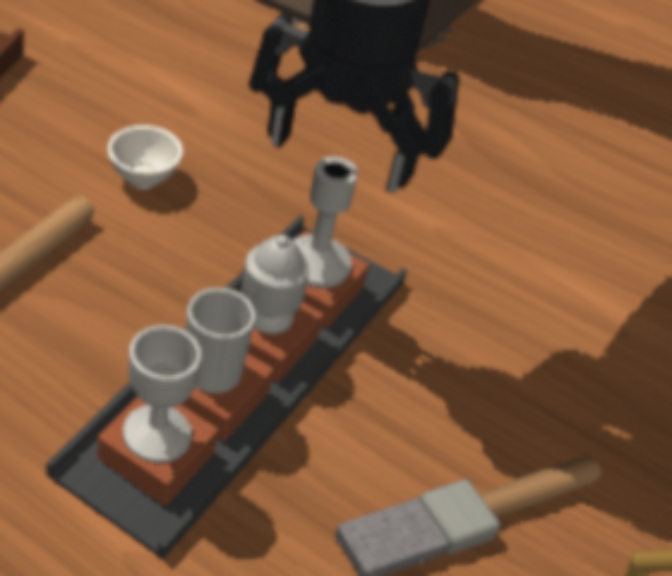

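The crop shows the open fingers, tips at (280,140) and (397,190), straddling the candle cup at (335,185). All four pieces are upright, so I'll close.

Request:
{"op": "apply_moves", "data": {
  "series": [
    [0,0,0,0,0,0],
    [0,0,0,0,0,0],
    [0,0,0,0,0,0],
    [0,0,0,0,0,0],
    [0,0,0,0,0,0],
    [0,0,0,0,0,0],
    [0,0,0,0,0,0],
    [0,0,0,0,0,0],
    [0,0,0.01,0,0,0],
    [0,0,0.03,0,0,0],
    [0,0,0.06,0,0,0],
    [0,0,0.1,0,0,0],
    [0,0,0.14,0,0,0],
    [0,0,0.17,0,0,0],
    [0,0,0.17,0,0,0],
    [0,0,0.17,0,0,0]
  ],
  "jaw": 0,
  "squeeze": 40
}}

```text
time: 7.1
eef_pos: [0.4332, 0.1979, 0.2549]
tcp_rot: [0.998, 0.067, -0.001, 0.0]
contact_force: [-0.4, 0.3, -3.2]
opening: 0.347
finger_force: 39.8
```

Run:
```python
from h import *
im=ctrl.read_camera("scene"); cv2.imwrite("pics/s2.png",cv2.resize(im[100:340,280:560,::-1],None,fx=2,fy=2))
s=ctrl.get_state(); print(s["eef_pos"])
d=ctrl.silhouettes("candlestick","scene")
if d: m=d[0]["pixels"].astype(np.float32); print(d[0]["p"],fit("scene","candlestick",m,s["eef_pos"][:2],s["eef_pos"][2]-.086))
```

```text
[0.43305872 0.19792107 0.25440369]
0.64 (array([0.4347885 , 0.19708947]), np.float64(0.909318208694458))
```

View pics/s2.png

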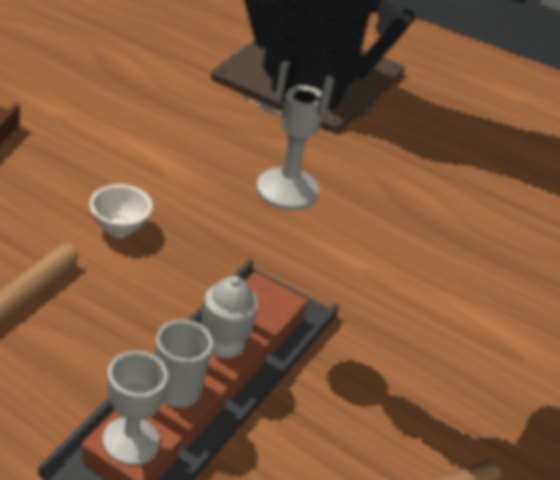

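The candlestick is held upright, centred between the pads at (300,110) in the crop. Next I carry it to the far pad.

Request:
{"op": "apply_moves", "data": {
  "series": [
    [0.01,-0.02,0,0,0,0],
    [0.03,-0.06,0,0,0,0],
    [0.05,-0.105,0,0,0,0],
    [0.075,-0.15,0,0,0,0],
    [0.1,-0.2,0,0,0,0],
    [0.125,-0.25,0,0,0,0],
    [0.15,-0.3,0,0,0,0],
    [0.17,-0.35,0,0,0,0],
    [0.195,-0.4,0,0,0,0],
    [0.215,-0.44,0,0,0,0],
    [0.23,-0.472,0,0,0,0],
    [0.24,-0.493,0,0,0,0],
    [0.24,-0.493,0,0,0,0],
    [0.24,-0.493,0,0,0,0],
    [0.24,-0.493,-0.04,0,0,0],
    [0.24,-0.493,-0.08,0,0,0],
    [0.24,-0.493,-0.12,0,0,0],
    [0.24,-0.493,-0.15,0,0,0],
    [0.24,-0.493,-0.16,0,0,0],
    [0.24,-0.493,-0.16,0,0,0]
  ]
}}

```text
time: 9.7
eef_pos: [0.6259, -0.1955, 0.1282]
tcp_rot: [0.998, 0.067, -0.0, -0.0]
contact_force: [0.3, -0.3, -1.3]
opening: 0.348
finger_force: 40.0
```

Run:
```python
from h import *
im=ctrl.read_camera("scene"); cv2.imwrite("pics/s3.png",cv2.resize(im[90:290,140:380,::-1],None,fx=2.5,fy=2.5))
s=ctrl.get_state(); print(s["eef_pos"],s["contact_force"])
d=ctrl.silhouettes("candlestick","scene")
if d: m=d[0]["pixels"].astype(np.float32); print(d[0]["p"],fit("scene","candlestick",m,s["eef_pos"][:2],s["eef_pos"][2]-.086))
```

```text
[ 0.62650237 -0.19598927  0.12921949] [ 0.10349223 -0.19576002 -2.222304  ]
0.89 (array([ 0.62798059, -0.19246771]), np.float64(0.7642862796783447))
```

View pics/s3.png

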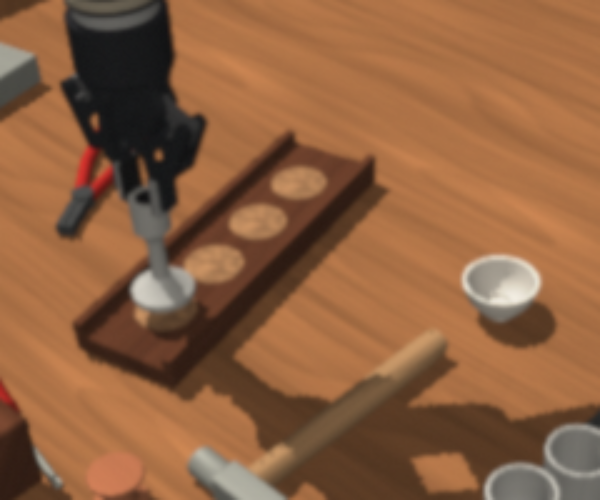

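The candlestick hangs above the far pad, with its base at about (163,288) in the crop. The other pads are at (299,182), (258,222) and (215,263). I'll check these pad positions with the scene camera.

Run:
```python
from h import *
print(onplane("scene",[(259.6,162.8),(243.2,178.8),(226,195.2)],.02).round(4))
b=np.array([163,288])/2.5+[140,90]; print(onplane("scene",[b],.0467).round(4))
print(ctrl.get_state()["eef_pos"])
```

```text
[[ 0.4156 -0.2466  0.02  ]
 [ 0.487  -0.229   0.02  ]
 [ 0.5551 -0.2132  0.02  ]]
[[ 0.6275 -0.1941  0.0467]]
[ 0.62686438 -0.19630917  0.12978546]
```

Request:
{"op": "apply_moves", "data": {
  "series": [
    [0,0,-0.008,0,0,0],
    [0,0,-0.015,0,0,0],
    [0,0,-0.02,0,0,0],
    [0,0,-0.023,0,0,0],
    [0,0,-0.025,0,0,0],
    [0,0,-0.026,0,0,0],
    [0,0,-0.027,0,0,0],
    [0,0,-0.027,0,0,0],
    [0,0,-0.027,0,0,0]
  ]
}}

```text
time: 10.92
eef_pos: [0.626, -0.1963, 0.1065]
tcp_rot: [0.998, 0.067, 0.0, 0.0]
contact_force: [0.8, -0.0, -3.4]
opening: 0.345
finger_force: 40.0
```

Not touching yet, since the full weight still hangs. I'll go down in fine steps.

Request:
{"op": "apply_moves", "data": {
  "series": [
    [0,0,-0.001,0,0,0],
    [0,0,-0.0015,0,0,0],
    [0,0,-0.002,0,0,0],
    [0,0,-0.002,0,0,0]
  ]
}}

```text
time: 11.42
eef_pos: [0.6267, -0.1963, 0.1064]
tcp_rot: [0.998, 0.067, 0.001, 0.0]
contact_force: [-2.1, 2.1, 5.1]
opening: 0.346
finger_force: 40.7
```

Request:
{"op": "apply_moves", "data": {
  "series": [
    [0,0,0,0,0,0],
    [0,0,0,0,0,0],
    [0,0,0,0,0,0],
    [0,0,0,0,0,0],
    [0,0,0,0,0,0],
    [0,0,0.03,0,0,0],
    [0,0,0.08,0,0,0],
    [0,0,0.14,0,0,0],
    [0,0,0.1815,0,0,0],
    [0,0,0.1815,0,0,0],
    [-0.148,0.496,0.1815,0,0,0],
    [-0.148,0.496,0.1815,0,0,0],
    [-0.148,0.496,0.1815,0,0,0],
    [-0.148,0.496,0.1815,0,0,0],
    [-0.148,0.496,0.1815,0,0,0],
    [-0.148,0.496,0.1815,0,0,0],
    [-0.148,0.496,0.1815,0,0,0],
    [-0.148,0.496,0.1815,0,0,0],
    [-0.148,0.496,0.1815,0,0,0],
    [-0.148,0.496,0.1815,0,0,0]
  ],
  "jaw": 1
}}

```text
time: 13.92
eef_pos: [0.5078, 0.1994, 0.2493]
tcp_rot: [0.998, 0.066, -0.001, 0.0]
contact_force: [-0.3, -0.0, 0.0]
opening: 1.001
finger_force: 0.0
```

Run:
```python
from h import *
im=ctrl.read_camera("scene"); cv2.imwrite("pics/s4.png",im[:,:,::-1])
s=ctrl.get_state(); print(s["eef_pos"],s["contact_force"])
d=ctrl.silhouettes("candlestick","scene")
if d: m=d[0]["pixels"].astype(np.float32); print(d[0]["p"],fit("scene","candlestick",m,(.626,-.196),.02))
```

```text
[0.50789311 0.19939568 0.24955902] [0.20246015 0.44391762 1.04488443]
0.73 (array([ 0.62724452, -0.19607562]), np.float64(0.914088785648346))
```

View pics/s4.png

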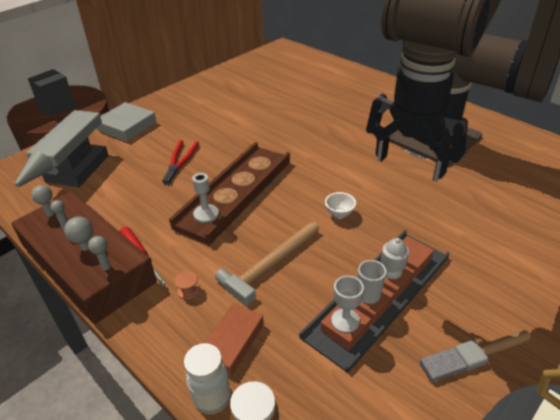

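The candlestick stands upright on the far pad at (206,197). The remaining pieces are undisturbed and the gripper is above the caster.

Request:
{"op": "apply_moves", "data": {
  "series": [
    [0,0,-0.04,0,0,0],
    [0,0,-0.09,0,0,0],
    [0,0,-0.14,0,0,0],
    [0,0,-0.18,0,0,0],
    [0,0,-0.205,0,0,0],
    [0,0,-0.2125,0,0,0],
    [0,0,-0.2125,0,0,0],
    [0,0,-0.2125,0,0,0],
    [0,0,-0.2125,0,0,0]
  ]
}}

```text
time: 15.15
eef_pos: [0.5084, 0.2007, 0.0812]
tcp_rot: [0.998, 0.067, 0.001, -0.0]
contact_force: [-0.7, -0.6, -0.9]
opening: 1.004
finger_force: 0.0
```

Request:
{"op": "apply_moves", "data": {
  "series": [
    [0,0,0,0,0,0],
    [0,0,0,0,0,0],
    [0,0,0,0,0,0],
    [0,0,0,0,0,0],
    [0,0,0,0,0,0],
    [0,0,0,0,0,0],
    [0,0,0,0,0,0],
    [0,0,0.01,0,0,0],
    [0,0,0.03,0,0,0],
    [0,0,0.06,0,0,0],
    [0,0,0.1,0,0,0],
    [0,0,0.14,0,0,0],
    [0,0,0.17,0,0,0],
    [0,0,0.17,0,0,0],
    [0,0,0.17,0,0,0]
  ],
  "jaw": 0,
  "squeeze": 40
}}

```text
time: 17.02
eef_pos: [0.5068, 0.2004, 0.2149]
tcp_rot: [0.998, 0.067, -0.001, 0.0]
contact_force: [-0.9, 0.5, -1.7]
opening: 0.506
finger_force: 40.9
```

```bash
cat > c.py <<'E'
import sys
from h import *
t,g,pic=sys.argv[1],float(sys.argv[2]),sys.argv[3]
im=ctrl.read_camera("scene"); cv2.imwrite(f"pics/{pic}.png",im[:,:,::-1])
s=ctrl.get_state(); e=s["eef_pos"]; print(e,s["contact_force"],s["opening"])
for d in ctrl.silhouettes(t,"scene")[:1]:
    m=d["pixels"].astype(np.float32); print(d["p"],fit("scene",t,m,e[:2],e[2]-g))
E
python3 c.py caster .046 s5
```

```text
[0.5065539  0.20031808 0.21430723] [-0.78142307 -0.01597377 -2.0076256 ] 0.5021522131434077
0.7 (array([0.5072577 , 0.19891614]), np.float64(0.9141417145729065))
```

View pics/s5.png

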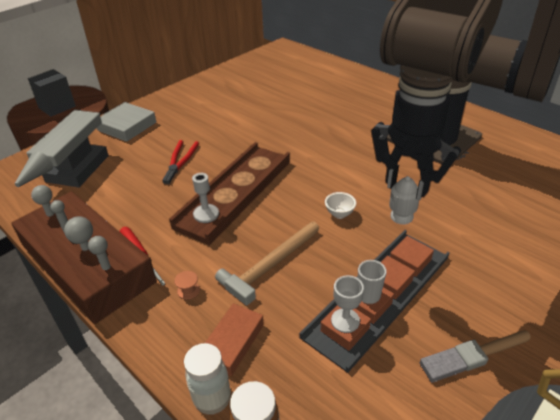

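The caster is held upright at (405,200). I carry it to the third pad.

Request:
{"op": "apply_moves", "data": {
  "series": [
    [0.003,-0.02,0,0,0,0],
    [0.008,-0.06,0,0,0,0],
    [0.013,-0.11,0,0,0,0],
    [0.019,-0.16,0,0,0,0],
    [0.025,-0.21,0,0,0,0],
    [0.03,-0.26,0,0,0,0],
    [0.036,-0.31,0,0,0,0],
    [0.042,-0.36,0,0,0,0],
    [0.048,-0.41,0,0,0,0],
    [0.053,-0.455,0,0,0,0],
    [0.058,-0.495,0,0,0,0],
    [0.06,-0.517,0,0,0,0],
    [0.06,-0.517,0,0,0,0],
    [0.06,-0.517,-0.03,0,0,0],
    [0.06,-0.517,-0.07,0,0,0],
    [0.06,-0.517,-0.11,0,0,0],
    [0.06,-0.517,-0.145,0,0,0],
    [0.06,-0.517,-0.165,0,0,0],
    [0.06,-0.517,-0.175,0,0,0],
    [0.06,-0.517,-0.175,0,0,0]
  ]
}}

```text
time: 19.62
eef_pos: [0.5557, -0.2128, 0.0762]
tcp_rot: [0.998, 0.067, 0.0, -0.0]
contact_force: [1.0, -0.3, -1.7]
opening: 0.506
finger_force: 41.0
```

Request:
{"op": "apply_moves", "data": {
  "series": [
    [0,0,-0.004,0,0,0],
    [0,0,-0.007,0,0,0],
    [0,0,-0.009,0,0,0],
    [0,0,-0.01,0,0,0],
    [0,0,-0.011,0,0,0],
    [0,0,-0.0115,0,0,0],
    [0,0,-0.012,0,0,0],
    [0,0,-0.012,0,0,0]
  ]
}}

```text
time: 20.62
eef_pos: [0.5558, -0.2131, 0.0669]
tcp_rot: [0.998, 0.067, 0.0, 0.0]
contact_force: [-1.2, 0.6, 1.6]
opening: 0.506
finger_force: 41.5
```

Request:
{"op": "apply_moves", "data": {
  "series": [
    [0,0,0,0,0,0],
    [0,0,0,0,0,0],
    [0,0,0,0,0,0],
    [0,0,0,0,0,0],
    [0,0,0,0,0,0],
    [0,0,0.03,0,0,0],
    [0,0,0.08,0,0,0],
    [0,0,0.14,0,0,0],
    [0,0,0.2,0,0,0],
    [0,0,0.2295,0,0,0],
    [0.033,0.519,0.2295,0,0,0],
    [0.033,0.519,0.2295,0,0,0],
    [0.033,0.519,0.2295,0,0,0],
    [0.033,0.519,0.2295,0,0,0],
    [0.033,0.519,0.2295,0,0,0],
    [0.033,0.519,0.2295,0,0,0],
    [0.033,0.519,0.2295,0,0,0],
    [0.033,0.519,0.2295,0,0,0],
    [0.033,0.519,0.2295,0,0,0],
    [0.033,0.519,0.2295,0,0,0]
  ],
  "jaw": 1
}}

```text
time: 23.12
eef_pos: [0.5821, 0.2008, 0.25]
tcp_rot: [0.998, 0.066, -0.0, 0.0]
contact_force: [1.3, 0.4, 0.5]
opening: 1.001
finger_force: 0.0
```

Run:
```python
from h import *
im=ctrl.read_camera("scene"); cv2.imwrite("pics/s6.png",im[:,:,::-1])
s=ctrl.get_state(); print(s["eef_pos"])
for t,q,z in(("caster",(.5556,-.213),.02),("beaker",(.582,.202),.034),("goblet",(.6545,.206),.034)):
  for d in ctrl.silhouettes(t,"scene")[:1]: print(t,d["p"],fit("scene",t,d["pixels"].astype(np.float32),q,z))
```

```text
[0.58213188 0.2008082  0.25004059]
caster 0.72 (array([ 0.55737741, -0.21342689]), np.float64(0.891937255859375))
beaker 0.63 (array([0.58229739, 0.20068805]), np.float64(0.8723685145378113))
goblet 0.65 (array([0.65510839, 0.20538692]), np.float64(0.9197653532028198))
```

View pics/s6.png

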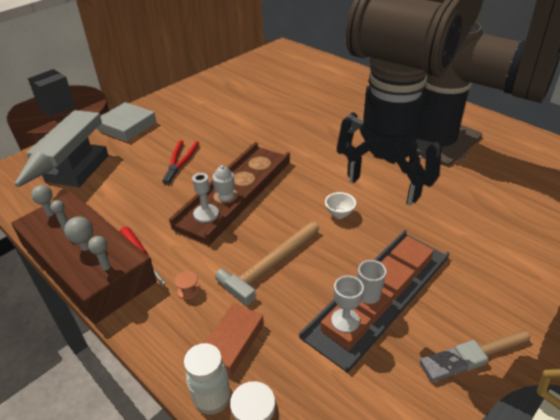

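The caster stands upright on pad 3 at (223,187). Next is the beaker at (371,282).

Request:
{"op": "apply_moves", "data": {
  "series": [
    [0,0,-0.04,0,0,0],
    [0,0,-0.09,0,0,0],
    [0,0,-0.14,0,0,0],
    [0,0,-0.18,0,0,0],
    [0,0,-0.205,0,0,0],
    [0,0,-0.2135,0,0,0],
    [0,0,-0.2135,0,0,0],
    [0,0,-0.2135,0,0,0],
    [0,0,-0.2135,0,0,0]
  ]
}}

```text
time: 24.45
eef_pos: [0.5828, 0.2024, 0.0806]
tcp_rot: [0.998, 0.067, 0.001, -0.0]
contact_force: [0.1, 0.2, 0.4]
opening: 1.001
finger_force: 0.0
```

Request:
{"op": "apply_moves", "data": {
  "series": [
    [0,0,0,0,0,0],
    [0,0,0,0,0,0],
    [0,0,0,0,0,0],
    [0,0,0,0,0,0],
    [0,0,0,0,0,0],
    [0,0,0,0,0,0],
    [0,0,0,0,0,0],
    [0,0,0.01,0,0,0],
    [0,0,0.03,0,0,0],
    [0,0,0.06,0,0,0],
    [0,0,0.1,0,0,0],
    [0,0,0.14,0,0,0],
    [0,0,0.17,0,0,0],
    [0,0,0.17,0,0,0],
    [0,0,0.17,0,0,0]
  ],
  "jaw": 0,
  "squeeze": 40
}}

```text
time: 26.32
eef_pos: [0.5812, 0.202, 0.214]
tcp_rot: [0.998, 0.067, -0.001, 0.0]
contact_force: [0.2, 0.7, -1.6]
opening: 0.533
finger_force: 41.2
```

```bash
python3 c.py beaker .045 s7
```

```text
[0.58091885 0.20190998 0.2133625 ] [-0.89139655  0.18057078 -1.2190289 ] 0.5332699155467583
0.83 (array([0.58074707, 0.19998272]), np.float64(0.8598143458366394))
```

View pics/s7.png

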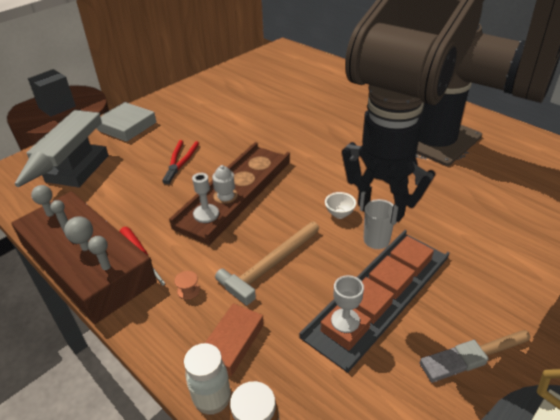

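The beaker is held upright at (378,223). I carry it to the second pad.

Request:
{"op": "apply_moves", "data": {
  "series": [
    [-0.005,-0.02,0,0,0,0],
    [-0.014,-0.06,0,0,0,0],
    [-0.025,-0.11,0,0,0,0],
    [-0.036,-0.16,0,0,0,0],
    [-0.047,-0.21,0,0,0,0],
    [-0.058,-0.26,0,0,0,0],
    [-0.07,-0.312,0,0,0,0],
    [-0.082,-0.365,0,0,0,0],
    [-0.094,-0.42,0,0,0,0],
    [-0.105,-0.47,0,0,0,0],
    [-0.115,-0.515,0,0,0,0],
    [-0.1205,-0.54,0,0,0,0],
    [-0.1205,-0.54,0,0,0,0],
    [-0.1205,-0.54,-0.03,0,0,0],
    [-0.1205,-0.54,-0.07,0,0,0],
    [-0.1205,-0.54,-0.11,0,0,0],
    [-0.1205,-0.54,-0.145,0,0,0],
    [-0.1205,-0.54,-0.165,0,0,0],
    [-0.1205,-0.54,-0.174,0,0,0],
    [-0.1205,-0.54,-0.174,0,0,0]
  ]
}}

```text
time: 28.92
eef_pos: [0.4858, -0.2297, 0.0763]
tcp_rot: [0.998, 0.067, 0.0, 0.0]
contact_force: [-0.6, -0.2, -0.9]
opening: 0.53
finger_force: 41.2
```

Request:
{"op": "apply_moves", "data": {
  "series": [
    [0,0,-0.004,0,0,0],
    [0,0,-0.008,0,0,0],
    [0,0,-0.01,0,0,0],
    [0,0,-0.0115,0,0,0],
    [0,0,-0.0125,0,0,0],
    [0,0,-0.013,0,0,0],
    [0,0,-0.0135,0,0,0],
    [0,0,-0.0135,0,0,0]
  ]
}}

```text
time: 29.92
eef_pos: [0.4858, -0.2299, 0.0659]
tcp_rot: [0.998, 0.067, 0.0, -0.0]
contact_force: [-0.8, 2.4, 4.1]
opening: 0.534
finger_force: 41.7
```

Request:
{"op": "apply_moves", "data": {
  "series": [
    [0,0,0,0,0,0],
    [0,0,0,0,0,0],
    [0,0,0,0,0,0],
    [0,0,0,0,0,0],
    [0,0,0,0,0,0],
    [0,0,0.03,0,0,0],
    [0,0,0.08,0,0,0],
    [0,0,0.14,0,0,0],
    [0,0,0.2,0,0,0],
    [0,0,0.231,0,0,0],
    [0.2115,0.544,0.231,0,0,0],
    [0.2115,0.544,0.231,0,0,0],
    [0.2115,0.544,0.231,0,0,0],
    [0.2115,0.544,0.231,0,0,0],
    [0.2115,0.544,0.231,0,0,0],
    [0.2115,0.544,0.231,0,0,0],
    [0.2115,0.544,0.231,0,0,0],
    [0.2115,0.544,0.231,0,0,0],
    [0.2115,0.544,0.231,0,0,0],
    [0.2115,0.544,0.231,0,0,0]
  ],
  "jaw": 1
}}

```text
time: 32.42
eef_pos: [0.6545, 0.2047, 0.2497]
tcp_rot: [0.998, 0.067, -0.0, 0.0]
contact_force: [-0.5, 0.3, 0.7]
opening: 1.003
finger_force: 0.0
```

Run:
```python
from h import *
im=ctrl.read_camera("scene"); cv2.imwrite("pics/s8.png",im[:,:,::-1])
s=ctrl.get_state(); print(s["eef_pos"])
for t,q,z in(("beaker",(.4855,-.229),.02),):
  for d in ctrl.silhouettes(t,"scene")[:1]: print(t,d["p"],fit("scene",t,d["pixels"].astype(np.float32),q,z))
```

```text
[0.65454359 0.20426757 0.24988771]
beaker 0.83 (array([ 0.48911397, -0.23034188]), np.float64(0.952404260635376))
```

View pics/s8.png

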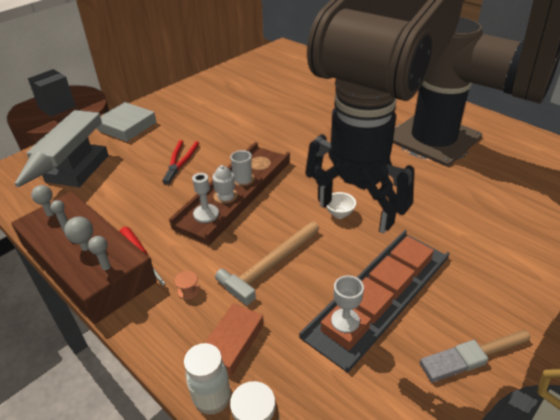

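The beaker stands upright on pad 2 at (242,166). Last is the goblet at (347,303).

Request:
{"op": "apply_moves", "data": {
  "series": [
    [0,0,-0.04,0,0,0],
    [0,0,-0.09,0,0,0],
    [0,0,-0.135,0,0,0],
    [0,0,-0.16,0,0,0],
    [0,0,-0.1725,0,0,0],
    [0,0,-0.1725,0,0,0],
    [0,0,-0.1725,0,0,0],
    [0,0,-0.1725,0,0,0]
  ]
}}

```text
time: 33.52
eef_pos: [0.6557, 0.2056, 0.1137]
tcp_rot: [0.998, 0.067, 0.001, -0.0]
contact_force: [0.5, -0.6, 0.2]
opening: 0.998
finger_force: 0.0
```

Request:
{"op": "apply_moves", "data": {
  "series": [
    [0,0,0,0,0,0],
    [0,0,0,0,0,0],
    [0,0,0,0,0,0],
    [0,0,0,0,0,0],
    [0,0,0,0,0,0],
    [0,0,0,0,0,0],
    [0,0,0,0,0,0],
    [0,0,0.01,0,0,0],
    [0,0,0.03,0,0,0],
    [0,0,0.06,0,0,0],
    [0,0,0.1,0,0,0],
    [0,0,0.14,0,0,0],
    [0,0,0.17,0,0,0],
    [0,0,0.17,0,0,0],
    [0,0,0.17,0,0,0]
  ],
  "jaw": 0,
  "squeeze": 40
}}

```text
time: 35.4
eef_pos: [0.654, 0.2051, 0.2465]
tcp_rot: [0.998, 0.067, -0.001, 0.0]
contact_force: [-0.8, -0.2, -2.8]
opening: 0.517
finger_force: 41.1
```

```bash
python3 c.py goblet .078 s9
```

```text
[0.65378051 0.20510646 0.24576015] [-0.37426355  0.30305537 -2.18089711] 0.514566526880592
0.76 (array([0.65311708, 0.20371803]), np.float64(0.8145501017570496))
```

View pics/s9.png

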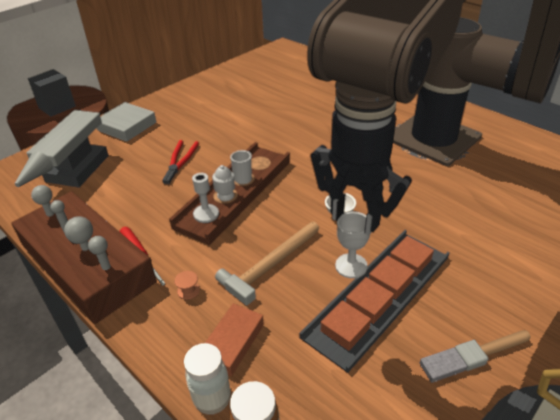

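The goblet is held upright at (352,245). I carry it to the near pad.

Request:
{"op": "apply_moves", "data": {
  "series": [
    [-0.01,-0.02,0,0,0,0],
    [-0.03,-0.06,0,0,0,0],
    [-0.056,-0.106,0,0,0,0],
    [-0.084,-0.158,0,0,0,0],
    [-0.112,-0.211,0,0,0,0],
    [-0.14,-0.264,0,0,0,0],
    [-0.17,-0.32,0,0,0,0],
    [-0.2,-0.377,0,0,0,0],
    [-0.23,-0.433,0,0,0,0],
    [-0.26,-0.49,0,0,0,0],
    [-0.285,-0.537,0,0,0,0],
    [-0.2995,-0.5645,0,0,0,0],
    [-0.2995,-0.5645,0,0,0,0],
    [-0.2995,-0.5645,-0.03,0,0,0],
    [-0.2995,-0.5645,-0.07,0,0,0],
    [-0.2995,-0.5645,-0.11,0,0,0],
    [-0.2995,-0.5645,-0.145,0,0,0],
    [-0.2995,-0.5645,-0.165,0,0,0],
    [-0.2995,-0.5645,-0.174,0,0,0],
    [-0.2995,-0.5645,-0.174,0,0,0]
  ]
}}

```text
time: 38.0
eef_pos: [0.4154, -0.2462, 0.1091]
tcp_rot: [0.998, 0.067, 0.0, 0.0]
contact_force: [0.2, 0.5, -2.9]
opening: 0.51
finger_force: 41.3
```

Request:
{"op": "apply_moves", "data": {
  "series": [
    [0,0,-0.004,0,0,0],
    [0,0,-0.008,0,0,0],
    [0,0,-0.01,0,0,0],
    [0,0,-0.0115,0,0,0],
    [0,0,-0.0125,0,0,0],
    [0,0,-0.013,0,0,0],
    [0,0,-0.0135,0,0,0],
    [0,0,-0.0135,0,0,0]
  ]
}}

```text
time: 39.0
eef_pos: [0.4157, -0.2464, 0.0989]
tcp_rot: [0.998, 0.067, 0.0, 0.0]
contact_force: [0.1, 3.2, 5.6]
opening: 0.511
finger_force: 42.4
```

Request:
{"op": "apply_moves", "data": {
  "series": [
    [0,0,0,0,0,0],
    [0,0,0,0,0,0],
    [0,0,0,0,0,0],
    [0,0,0,0,0,0],
    [0,0,0,0,0,0],
    [0,0,0.03,0,0,0],
    [0,0,0.08,0,0,0],
    [0,0,0.14,0,0,0],
    [0,0,0.2,0,0,0],
    [0,0,0.2,0,0,0],
    [0.1,0.4,0.2,0,0,0],
    [0.1,0.4,0.2,0,0,0],
    [0.1,0.4,0.2,0,0,0],
    [0.1,0.4,0.2,0,0,0],
    [0.1,0.4,0.2,0,0,0],
    [0.1,0.4,0.2,0,0,0],
    [0.1,0.4,0.2,0,0,0],
    [0.1,0.4,0.2,0,0,0]
  ],
  "jaw": 1
}}

```text
time: 41.25
eef_pos: [0.4948, 0.0725, 0.2574]
tcp_rot: [0.998, 0.066, -0.001, 0.0]
contact_force: [-0.7, -0.0, 0.4]
opening: 0.998
finger_force: 0.0
```

Run:
```python
from h import *
ims=[]
for n in("top","scene"):
  im=ctrl.read_camera(n); ims.append(im)
  for t,q in(("goblet",(.415,-.246)),("beaker",(.4855,-.229)),("caster",(.5556,-.213)),("candlestick",(.626,-.1965))):
    for d in ctrl.silhouettes(t,n)[:1]: 
      s,i=fit(n,t,d["pixels"].astype(np.float32),q,.02); print(n,t,round(d["p"],2),((s-q)*1e3).round(1),round(i,2))
a=cv2.resize(ims[0][130:330,300:460],(480,600)); b=cv2.resize(ims[1][110:260,150:230+80],(320,300))
o=np.zeros((600,800,3),np.uint8); o[:,:480]=a; o[:300,480:]=b
cv2.imwrite("pics/end.png",o[:,:,::-1])
```

```text
top goblet 0.84 [-0.6  3.1] 0.93
top beaker 0.57 [ 1.2 -1.4] 0.95
top caster 0.83 [1.  2.7] 0.93
top candlestick 0.78 [1.4 1.4] 0.94
scene goblet 0.92 [ 2.1 -1.2] 0.86
scene beaker 0.93 [ 4.4 -0.5] 0.92
scene caster 0.62 [ 1.2 -1.2] 0.9
scene candlestick 0.93 [1.3 0.4] 0.88
```

View pics/end.png

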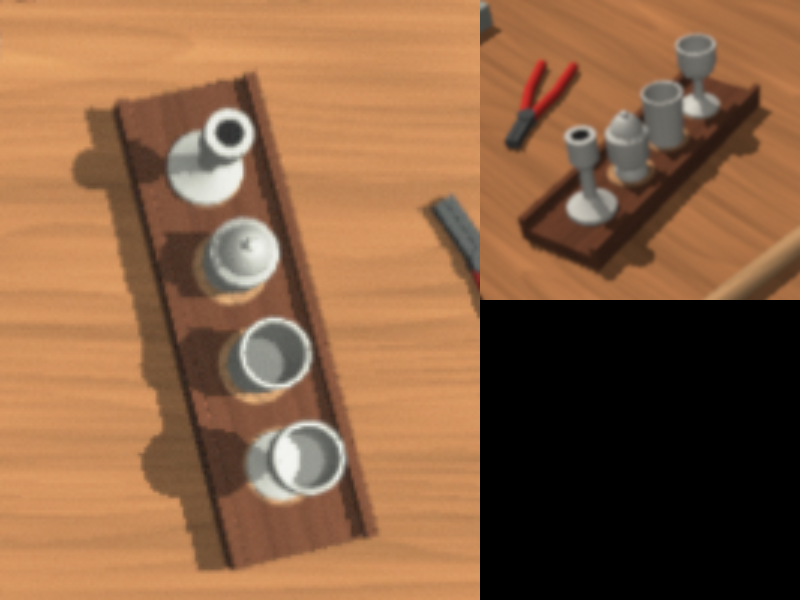

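From near to far, the rack now holds the goblet, beaker, caster and candlestick. All are upright and within about 3 mm of their pad centres, and the gripper is clear of them.

```bash
python3 -c "
from plant import ctrl
print(ctrl.sign_off())"
```

```text
the job is handed in; nothing more can be done
None
```

All four silver pieces stand upright on the rack in reverse order (near to far: goblet, beaker, caster, candlestick), about 1–4 mm from their pad centres by the cameras, released and with the arm clear; the job is handed in at about 42 s of the 128 s allowed.

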